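# Clear the bay and lock in the next picture slat

### The arm

A 7-joint arm with a two-finger parallel gripper is mounted at the origin on the work surface. World frame = base frame: x ahead of the robot, y to its left, z up, the work surface at z = 0. Lengths are in m, angles in rad, forces in N, time in s.
With the tool pointing down it reaches from about 0.4 to 0.85 m from the base axis. Payload 6.9 kg.
Tool frame: the origin (TCP) lies midway between the tips of the shut fingers; the grasp point (between the pads) lies behind it (ctrl.pinch_z is the z of the grasp point in the tool frame, in m); z points along the fingers, y is the line along which they close (so a half turn about z gives the same grasp; the last joint's range is limited). The gripper opens to 85 mm and grips with 20 to 120 N. Pads are 22 mm wide; open, the fingers measure 114 mm over their backs; the gripper's body (76 mm by 85 mm) begins 54 mm behind the grasp point. The pads swing forward as they close: fully open they stand 13 mm farther back than shut.
Start: joints at [-1.097, 0.507, -0.238, 1.5, 0.126, 1.149, -0.155], TCP at [0.225, 0.583, 0.231] pointing down, gripper open.
Joint ranges: [-3.08, 3.08], [-0.24, 2.05], [-1.43, 1.35], [0, 2.5], [-1.52, 4.66], [0.17, 1.96], [-2.89, 2.89]. Speed limits (rad/s): [2.39, 2.39, 3.14, 3.14, 3.14, 3.14, 3.14].

### API

Orientations are given as a unit quaternion [w, x, y, z].
In Python, from station import ctrl, get_state, vision, ticket, models gives the robot as it stands. Calls block until the motion is done:
- ctrl.movep(position, orientation): joint-space move of the TCP to a pose.
- ctrl.movel(position, frame=None, max_speed=0.15): straight line of the TCP; frame=None keeps the orientation; max_speed is the mean speed in m/s.
- ctrl.set_joints(angles): joint-space move.
- ctrl.ungrasp() and ctrl.close_gripper(force=None): open the fingers fully, or close them until they stop; force is the grip in N (None keeps the last).
- ctrl.pause(seconds).
- ctrl.ik(position, orientation): joint angles nearest the present ones, or None.
- get_state(): the state.
- vision.grab_frame(name): name is "scene" or "side" or "wrist"; returns (picture, depth): 420x560x3 uint8, blue, green, red; 420x560 float32, m along the optical axis (not along the pixel's ray), 0 where there is no reading.
- vision.camera_info(name): a dict with "mtx" (3x3 intrinsics, pixels), "R" (3x3) and "t" (3): a world point X has camera coordinates R X + t; the wrist camera has in their place "hand_eye" (4x4, takes a point from camera to tool coordinates, whose origin is the TCP and whose axes are the flange's). Camera axes: x right, y down, z forward; pixel columns grow to the right and rows downward; lengths in m; the calibration is good to about 2 mm. A picture is of the moment at which its call begins: read the wrist's pose just before it. camera_info takes no time and is no camera call.
A pose or a line that the arm cannot do raises ctrl.Unreachable and nothing moves.
- ticket.close_job(): hands the job in; it is judged then, once.
Trained networks look in the newest picture that a camera, given by its name, has taken for a name from the list of things; names that differ only in an ending like _2 or _b are one class to them, and where a whole thing is asked for, a point or a joint stands for the part that bears it (a point fixed in the world has none). Each returns a list of dicts, best first, with "p" (0 to 1); they miss things now and then, are a little off and sometimes report something else, mostly with a low value. They report only what shows in the picture. A call takes as long as a camera call.
- models.recognise(camera, target): "point" ([column, row] in pixels, amid what is visible of it).
- models.masks_of(camera, target): "mask" (420x560 bool, what is visible of it) and "point" ([column, row] in pixels, amid what is visible of it).
The state is a dict: "time": time; "qpos": joint angles; "qd": joint speeds; "tau": joint torques, N m; "tcp_pos": TCP position; "eef_rot": TCP orientation; "contact_force": force on the tool from outside, world axes, zero at the start; "wrist_torque": the same for the moment, N m; "width": finger opening in m; "gripper_force": force on a finger pad.
Only numpy, scipy, OpenCV 4.12 (cv2) and the standard library are available. Lean on these libraries where they do the work, as an engineer would, in place of code of your own. Each camera call takes 0.05 s, during which the arm holds its last target. There are 200 camera calls.

### The job

Clear the bare bay of the picture frame and fit the next slat: take the scraper block, wipe all four loose mosaic chips off the bay into the blue catch tray with it (do not touch the chips with the gripper), and stand the block back upright on the middle of its green mat. Then bring the yellow slat, angle its tongue into the groove of the dark rail and lower its other end behind the sill, so that it lies flat in the middle of the bay. Leave the paint jar, bottle, cup and can around it where they stand.

Things in the scene. Friction and masses are not known exactly. Their poses are not given: they have to be found in the camera images.
- frame: Fixed wooden picture frame, origin on the table under the bare bay's centre. Along its y: a mounted orange slat (-133 to -75 mm, top 48 mm above the table), the bay (-75 to 75), a blue catch tray (75 to 170). Along its x: a dark grooved rail towards the robot (face at -77 mm, top 48 mm above the table), the bay, a dark sill (77 to 89). Rail face to sill: 154 mm
- bay (a point): Centre of the bare bay, on its pale bed, 30 mm above the table; axes as the frame's. The bed is 154 (x) x 150 (y) mm and open at its +y edge, over the tray
- sill (a point): Middle of the sill's inner top edge, 77 mm to +x of the bay's centre. The sill runs along y and stands 8 mm above the bed; axes as the frame's
- groove_mouth (a point): Middle of the groove's mouth in the rail's face, level in y with the bay's centre, 35 mm above the table; axes as the frame's. The groove runs along y, opens to +x, is 10 mm high (its floor is the bed, 30 mm above the table) and 20 mm deep
- tray_floor (a point): Centre of the blue catch tray's floor (4 mm above the table), axes as the frame's. Inside 184 mm (x) by 95 mm (y); outer walls 36 mm high; the side of the bed is its fourth wall, 26 mm above its floor
- mat: Fixed thin green mat 180 x 90 x 4 mm, long along its x, origin under its centre; the scraper's place. It lies on one side of the frame, the rest with the slat on the other; which side varies
- scraper: Loose scraper block standing on the mat, about 0.18 kg, origin at the centre of its underside. Foot 136 (x) x 36 (y) x 24 mm high, pale wood, black rubber sole; on it a red grip ridge 96 (x) x 24 (y) mm, from 24 to 60 mm above the underside, to be grasped across its 24 mm
- rest: Fixed low dark drying rest, origin on the table under its centre: two battens 42 mm wide (y), tops 12 mm high; the slat lies on it along its x
- slat: Loose yellow slat, about 0.13 kg, origin at the centre of its body's underside: body 150 (x) x 56 (y) x 18 mm high, plus a dark tongue on its -x end, 16 long (x), 56 wide, 6 thick, flush with the underside. Starts flat on the rest (underside 12 mm above the table), tongue towards the robot. Grasp across its 56 mm at mid length
- tongue_tip (a point): Middle of the tongue's end, 91 mm to -x of the slat's origin, 3 mm above its underside. Slat plus tongue is longer than rail face to sill: the tongue goes in with the far end raised by 0.1 to 0.2 rad, until the body meets the rail's face; then the far end clears the sill by 4 mm
- chip_red: Loose red ceramic mosaic chip about 30 x 24 x 12 mm, 20 g, lying on the bed of the bay at the start, at least 60 mm (centre) from the mounted slat's edge at frame y = -75 mm; origin at the centre of its underside
- chip_blue: Loose blue ceramic mosaic chip about 30 x 24 x 12 mm, 20 g, lying on the bed of the bay at the start, at least 60 mm (centre) from the mounted slat's edge at frame y = -75 mm; origin at the centre of its underside
- chip_green: Loose green ceramic mosaic chip about 30 x 24 x 12 mm, 20 g, lying on the bed of the bay at the start, at least 60 mm (centre) from the mounted slat's edge at frame y = -75 mm; origin at the centre of its underside
- chip_white: Loose white ceramic mosaic chip about 30 x 24 x 12 mm, 20 g, lying on the bed of the bay at the start, at least 60 mm (centre) from the mounted slat's edge at frame y = -75 mm; origin at the centre of its underside
- paint_jar: Bystander: loose red paint jar, 60 mm across, 75 mm high; leave alone
- ink_bottle: Bystander: loose amber bottle, 52 mm across, 120 mm high; leave alone
- water_cup: Bystander: loose blue cup, 72 mm across, 80 mm high; leave alone
- gesso_can: Bystander: loose white can, 70 mm across, 90 mm high; leave alone

How it is judged:
On the way, in this order (a step that is already met when the one before it is completed fails the run):
1. the scraper block is down on the bay, within 10 mm of the bed (x of scraper in the frame of bay between -0.06 and 0.06 m and y of scraper in the frame of bay between -0.09 and 0.09 m and z of scraper in the frame of bay below 0.01 m), for 0.1 s.
2. all four chips lie in the catch tray, the slat still on its rest (x of chip_red in the frame of tray_floor between -0.095 and 0.095 m and y of chip_red in the frame of tray_floor between -0.048 and 0.048 m and z of each of chip_red, chip_blue, chip_green, chip_white in the frame of tray_floor below 0.022 m and x of chip_blue in the frame of tray_floor between -0.095 and 0.095 m and y of chip_blue in the frame of tray_floor between -0.048 and 0.048 m and x of chip_green in the frame of tray_floor between -0.095 and 0.095 m and y of chip_green in the frame of tray_floor between -0.048 and 0.048 m and x of chip_white in the frame of tray_floor between -0.095 and 0.095 m and y of chip_white in the frame of tray_floor between -0.048 and 0.048 m and distance of slat from where it was at the start of the episode below 0.02 m), for 0.1 s.
3. the scraper block stands upright on its mat again, released (horizontal distance between scraper and mat below 0.035 m and z of scraper in the frame of mat below 0.009 m and angle between scraper's own z axis and vertical below 0.06 rad and contact force between the fingers and scraper below 0.2 N), for 0.2 s.
4. the slat's tongue is at least 6 mm into the groove with the slat still tilted by 0.06 rad or more (x of tongue_tip in the frame of groove_mouth between -0.022 and -0.006 m and z of tongue_tip in the frame of groove_mouth between -0.006 and 0.006 m and angle between slat's own z axis and vertical above 0.06 rad), for 0.1 s.
At the end, for the whole second after the job is handed in: All chips in the tray below bed level; scraper upright (0.06 rad), within 35 mm of the mat's centre; slat flat (0.03 rad, height 3 mm), tongue 9 mm or more in the groove, square within 0.1 rad, within 25 mm of the bay's middle along the groove; slat and scraper at rest (x of chip_red in the frame of tray_floor between -0.095 and 0.095 m and y of chip_red in the frame of tray_floor between -0.048 and 0.048 m and z of each of chip_red, chip_blue, chip_green, chip_white in the frame of tray_floor below 0.022 m and x of chip_blue in the frame of tray_floor between -0.095 and 0.095 m and y of chip_blue in the frame of tray_floor between -0.048 and 0.048 m and x of chip_green in the frame of tray_floor between -0.095 and 0.095 m and y of chip_green in the frame of tray_floor between -0.048 and 0.048 m and x of chip_white in the frame of tray_floor between -0.095 and 0.095 m and y of chip_white in the frame of tray_floor between -0.048 and 0.048 m and horizontal distance between scraper and mat below 0.035 m and z of scraper in the frame of mat below 0.009 m and angle between scraper's own z axis and vertical below 0.06 rad and angle between slat's own z axis and vertical below 0.03 rad and z of slat in the frame of bay between -0.003 and 0.003 m and y of slat in the frame of bay between -0.025 and 0.025 m and angle between the x axis of slat and the x axis of frame, either way round below 0.1 rad and x of tongue_tip in the frame of groove_mouth below -0.009 m and linear speed of each of slat, scraper below 0.02 m/s); the robot touches nothing.
It fails at once if the gripper or arm touches a chip (over 0.5 N) (contact force between any of the fingers, the arm and chip_red above 0.5 N or contact force between any of the fingers, the arm and chip_blue above 0.5 N or contact force between any of the fingers, the arm and chip_green above 0.5 N or contact force between any of the fingers, the arm and chip_white above 0.5 N).
It fails at once if a bystander (jar, bottle, cup, can) is moved by over 30 mm (distance of any of paint_jar, ink_bottle, water_cup, gesso_can from where it was at the start of the episode above 0.03 m).
It also fails if it takes over 72 s, if anything falls off the work surface, if the arm or the gripper's body presses on something with over 40 N, if the wrist force passes 120 N, or if a joint passes its speed limit or range.

## Working session

There is one attempt and no reset: what is moved stays moved. The work goes in short steps, each a Python script; the robot and the scene stay as the last script left them, time stands still between calls to the robot, and variables do not carry over. Pictures are saved under pics/ and viewed, at most 10 in all, crops included, and the job is handed in when it is done.

```bash
mkdir -p pics; ls; python3 - <<'E'
from station import ctrl, get_state, vision, ticket, models
import cv2, numpy as np
for n in ("scene","side"):
    im,d=vision.grab_frame(n); cv2.imwrite(f"pics/{n}0.png",im)
    c=vision.camera_info(n); print(n,c["mtx"].tolist(),(-c["R"].T@c["t"]).round(3), c["R"].round(2).tolist())
print(vision.camera_info("wrist")); print(ctrl.pinch_z); s=get_state(); print(s["time"],s["tcp_pos"],s["eef_rot"],s["width"])
E
```

```text
pics
scene [[530.6338538362672, 0.0, 271.2608383849319], [0.0, 530.6338538362672, 215.88630854799905], [0.0, 0.0, 1.0]] [1.496 0.514 1.067] [[-0.46, 0.89, -0.02], [0.62, 0.31, -0.72], [-0.64, -0.34, -0.69]]
side [[513.0217033813265, 0.0, 277.648269458358], [0.0, 513.0217033813265, 209.61766781652227], [0.0, 0.0, 1.0]] [ 0.254 -0.928  0.738] [[0.96, -0.3, -0.01], [-0.17, -0.54, -0.82], [0.24, 0.79, -0.57]]
{'mtx': array([[293.40981119,   0.        , 279.29111062],
       [  0.        , 293.40981119, 205.32952465],
       [  0.        ,   0.        ,   1.        ]]), 'hand_eye': array([[-8.98941383e-04, -9.64078957e-01, -2.65614302e-01,
         6.77412942e-02],
       [ 9.99998745e-01, -1.21319411e-03,  1.01905150e-03,
        -9.49404835e-04],
       [-1.30468782e-03, -2.65613053e-01,  9.64078837e-01,
        -1.42263561e-01],
       [ 0.00000000e+00,  0.00000000e+00,  0.00000000e+00,
         1.00000000e+00]])}
-0.0187
0.1 [0.2246278  0.58275578 0.23052021] [-1.30800454e-04  1.82836049e-01  9.83143096e-01 -7.84107007e-04] 0.08525977876818931
```

View pics/scene0.png

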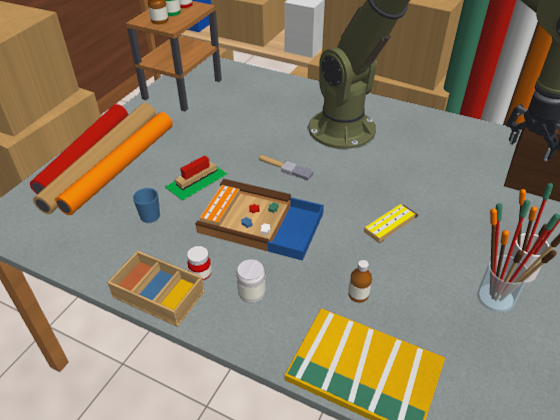

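View pics/side0.png

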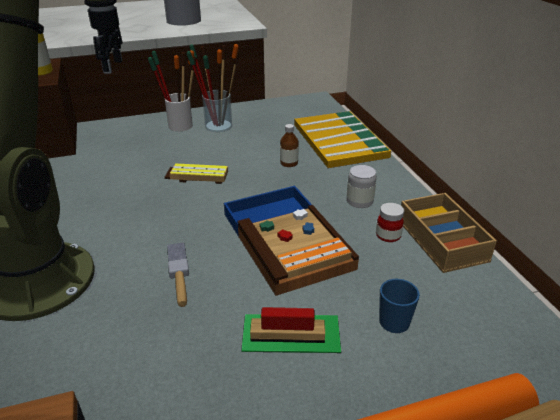

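Scene view: frame at about (255,220), with the orange slat to the left, the tray at its right (295,228) and the chips between at (240–275,208–230). The mat and scraper are at (195,178) on the -y side, the slat at (390,222) on the +y side. The side view agrees. Next I turn masks and depth into poses.

```bash
cat > h.py <<'E'
from station import ctrl, get_state, vision, ticket, models
import cv2, numpy as np
from scipy.spatial.transform import Rotation as Ro
def R_of(q): return Ro.from_quat([q[1],q[2],q[3],q[0]]).as_matrix()
def cam(n, s=None):
    c=vision.camera_info(n)
    if n=="wrist":
        T=np.eye(4); T[:3,:3]=R_of(s["eef_rot"]); T[:3,3]=s["tcp_pos"]
        T=T@c["hand_eye"]; return c["mtx"],T[:3,:3],T[:3,3]
    return c["mtx"],c["R"].T,-c["R"].T@c["t"]
def grab(n):
    s=get_state(); im,d=vision.grab_frame(n); return im,cloud(n,d,s),(n,s)
def cloud(n,d,s):
    K,R,t=cam(n,s); v,u=np.indices(d.shape)
    P=np.stack([(u-K[0,2])/K[0,0]*d,(v-K[1,2])/K[1,1]*d,d],-1)@R.T+t
    P[d<=0]=np.nan; return P
def mask(n,t):
    r=models.masks_of(n,t); return (r[0]["mask"],r[0]["p"],r[0]["point"]) if r else (None,0,None)
def rect(xy):
    (c,wh,a)=cv2.minAreaRect(xy.astype(np.float32)); w,h=wh
    if w<h: w,h=h,w; a+=90
    a=(a+90)%180-90
    return np.round(c,4),np.round([w,h],4),round(float(np.radians(a)),4)
def quat(yaw,pitch=0,half=0):
    """tool down, tool y horizontal at world angle yaw+90deg; pitch: rotate about the tool's y (world dir yaw+90)"""
    x=np.array([np.cos(yaw),np.sin(yaw),0]); z=np.array([0,0,-1.]); y=np.cross(z,x)
    M=np.stack([x,y,z],1); M=Ro.from_rotvec(pitch*np.array([-np.sin(yaw),np.cos(yaw),0])).as_matrix()@M
    q=Ro.from_matrix(M).as_quat(); return [q[3],q[0],q[1],q[2]]
E
python3 - <<'E'
from h import *
for n in("scene","side"):
    im,P,_=grab(n)
    for t in ("mat","scraper","slat","rest","frame","chip_red","chip_blue","chip_green","chip_white","paint_jar","gesso_can","water_cup","ink_bottle"):
        m,p,pt=mask(n,t)
        if m is None: print(n,t,None); continue
        Q=P[m]; Q=Q[np.isfinite(Q[:,0])]
        if t=="slat": Q=Q[Q[:,2]>.02]
        if t=="scraper":
            h=Q[:,2]; T=Q[h>.055]; print("  ridge",rect(T[:,:2]),np.percentile(h,98))
        print(n,t,round(p,2),np.round(pt),rect(Q[:,:2]),np.percentile(Q[:,2],[2,50,98]).round(3))
E
```

```text
scene mat 0.95 [198. 181.] (array([ 0.4731, -0.2871]), array([0.1902, 0.0922]), -0.5054) [-0.001  0.005  0.01 ]
  ridge (array([ 0.4605, -0.3036]), array([0.095, 0.033]), -0.2696) 0.06778921912143723
scene scraper 0.77 [196. 170.] (array([ 0.4565, -0.3163]), array([0.1395, 0.0712]), -0.3454) [0.004 0.032 0.068]
scene slat 0.97 [391. 220.] (array([0.3982, 0.3071]), array([0.1686, 0.0597]), -0.4099) [0.021 0.031 0.036]
scene rest None
scene frame 0.6 [263. 219.] (array([ 0.52  , -0.0422]), array([0.3362, 0.2588]), -1.4509) [0.001 0.031 0.052]
scene chip_red None
scene chip_blue 0.46 [246. 225.] (array([ 0.5935, -0.0459]), array([0.0315, 0.031 ]), 1.2759) [0.031 0.041 0.047]
scene chip_green 0.5 [275. 210.] (array([ 0.5086, -0.0101]), array([0.0269, 0.0256]), -0.1768) [0.033 0.042 0.047]
scene chip_white 0.21 [262. 214.] (array([ 0.5323, -0.0424]), array([0.3416, 0.2415]), -1.4229) [0.001 0.031 0.052]
scene paint_jar 0.92 [200. 256.] (array([ 0.7851, -0.0793]), array([0.0566, 0.0566]), 0.0701) [0.011 0.064 0.079]
scene gesso_can 0.55 [250. 282.] (array([0.7828, 0.0718]), array([0.0663, 
[... 1012 characters left out ...]
) [0.031 0.041 0.044]
side chip_green 0.69 [265. 225.] (array([ 0.5062, -0.0136]), array([0.0279, 0.0253]), 1.2856) [0.035 0.042 0.045]
side chip_white 0.71 [286. 327.] (array([ 0.4604, -0.2998]), array([0.1387, 0.0607]), -0.3972) [0.005 0.031 0.066]
side paint_jar 0.96 [390. 223.] (array([ 0.8117, -0.0383]), array([0.178, 0.066]), 1.0189) [-0.001  0.046  0.077]
side gesso_can 0.88 [360. 186.] (array([0.8156, 0.1362]), array([0.2379, 0.0754]), 1.1192) [0.003 0.061 0.092]
side water_cup 0.98 [399. 306.] (array([ 0.6687, -0.3312]), array([0.0851, 0.0684]), 0.9758) [0.005 0.054 0.081]
side ink_bottle 0.97 [290. 146.] (array([0.7063, 0.4278]), array([0.313 , 0.0617]), 1.2681) [0.    0.057 0.12 ]
```

```bash
python3 - <<'E'
from h import *
for y in (0.12,0.12+np.pi,0.12-np.pi): print(ctrl.ik([.54,-.03,.25],quat(y)))
ctrl.movep([.54,-.03,.25],quat(0.12+np.pi))
s=get_state(); im,d=vision.grab_frame("wrist"); P=cloud("wrist",d,s); cv2.imwrite("pics/w1.png",im); np.savez("w1.npz",im=im,P=P)
print(s["time"],s["qpos"])
for t in("chip_red","chip_blue","chip_green","chip_white","frame"):
    m,p,pt=mask("wrist",t)
    if m is not None:
        Q=P[m];Q=Q[np.isfinite(Q[:,0])]; print(t,p,pt,rect(Q[:,:2]),np.median(Q[:,2]))
E
```

```text
[-0.36185317  0.39957167  0.54850348  1.69947489 -0.22880154  1.10690996
 -1.19612332]
[-0.00880714  0.35631777  0.02720226  1.69504055 -0.01069896  1.09037875
  1.71242824]
[-0.00880714  0.35631777  0.02720226  1.69504055 -0.01069896  1.09037875
  1.71242824]
3.95 [-0.00978986  0.35645277  0.02629129  1.69489036 -0.01085812  1.09034669
  1.71208498]
chip_red 0.75 [259.2, 175.5] (array([ 0.5329, -0.0571]), array([0.0327, 0.0247]), -0.7921) 0.041796475190381654
chip_blue 0.91 [259.2, 220.9] (array([ 0.593 , -0.0469]), array([0.0324, 0.0277]), 1.0934) 0.04173513799187109
chip_green 0.95 [298.3, 155.5] (array([ 0.5042, -0.0113]), array([0.0297, 0.0235]), 0.1768) 0.04176357248757634
chip_white 0.95 [306.1, 221.3] (array([0.592 , 0.0107]), array([0.0331, 0.025 ]), 0.4667) 0.04186425993139409
frame 0.83 [279.8, 174.7] (array([ 0.5535, -0.0284]), array([0.3461, 0.2184]), -1.4566) 0.030522006386146827
```

View pics/w1.png

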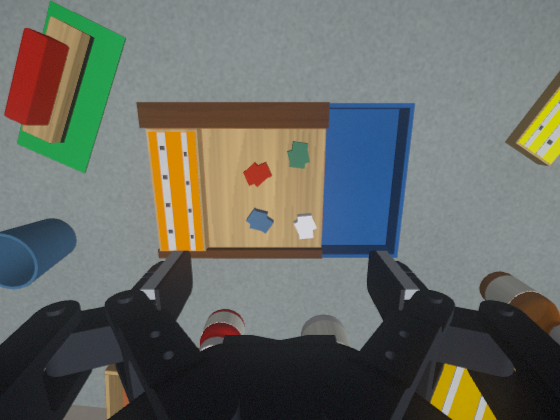

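Wrist view: the bed is a clean rectangle, about columns 203–325 and rows 128–248. The chips are at (258,175), (260,220), (298,155) and (306,226), and the tray is to the right. I now fit the bed rectangle and the mat/scraper.

```bash
python3 - <<'E'
from h import *
z=np.load("w1.npz"); im,P=z["im"],z["P"]
m=((P[...,2]>.026)&(P[...,2]<.034)).astype(np.uint8); m[270:]=0; m[:,:150]=0; m[:,400:]=0
hsv=cv2.cvtColor(im,cv2.COLOR_BGR2HSV)
m=cv2.morphologyEx(m,cv2.MORPH_OPEN,np.ones((5,5)))
n,l,st,_=cv2.connectedComponentsWithStats(m); k=1+np.argmax(st[1:,4]); b=l==k
print(st[k]); Q=P[b]; r=rect(Q[:,:2]); print("bed",r)
c=np.array(r[0]); 
for yaw in (.10,.11,.115,.12,.13,.14):
    M=np.array([[np.cos(yaw),np.sin(yaw)],[-np.sin(yaw),np.cos(yaw)]]); q=Q[:,:2]@M.T
    lo,hi=np.percentile(q,[.5,99.5],axis=0); print(yaw,(hi-lo).round(4),(M.T@((lo+hi)/2)).round(4))
# mat by colour, ridge by colour+height
h,s,v=cv2.split(hsv); g=(h>50)&(h<75)&(s>150); g[:,130:]=0; print("mat",rect(P[g][:,:2]),np.median(P[g][:,2]))
rd=((h<8)|(h>172))&(s>120)&(P[...,2]>.058); rd[:,80:]=0; rd[200:]=0; print("ridge",rect(P[rd][:,:2]),np.percentile(P[rd][:,2],[5,50,95]))
f=(P[...,2]>.022)&(P[...,2]<.034); f[:,110:]=0; f[160:]=0; print("foot",rect(P[f][:,:2]),np.median(P[f][:,2]))
E
```

```text
[  201   128   125   121 12618]
bed (array([ 0.5557, -0.0468]), array([0.1544, 0.1507]), 0.1205)
0.1 [0.1543 0.1497] [ 0.5556 -0.047 ]
0.11 [0.1538 0.1494] [ 0.5555 -0.047 ]
0.115 [0.1538 0.1493] [ 0.5554 -0.0469]
0.12 [0.1537 0.1493] [ 0.5554 -0.0469]
0.13 [0.1539 0.1493] [ 0.5555 -0.0469]
0.14 [0.1543 0.1496] [ 0.5556 -0.0469]
mat (array([ 0.4668, -0.3019]), array([0.179 , 0.0893]), -0.3324) nan
ridge (array([ 0.458 , -0.3054]), array([0.0949, 0.0259]), -0.3339) [0.05972817 0.06324729 0.06468952]
foot (array([ 0.4587, -0.3057]), array([0.1358, 0.0375]), -0.3303) 0.027363103324714422
```

```bash
cat >> h.py <<'E'
BAY=np.array([.5555,-.0469,.030]); FY=.12
SC=np.array([.4585,-.3055]); SY=-.333; MAT=np.array([.4665,-.3020])
def bay(x,y,z=0):
    c,s=np.cos(FY),np.sin(FY); return BAY+[c*x-s*y,s*x+c*y,z]
E
python3 - <<'E'
from h import *
q=quat(SY+np.pi)
ctrl.movep([*SC,.13],q); ctrl.movel([*SC,.031],max_speed=.12)
ctrl.close_gripper(60); s=get_state(); print(s["time"],s["width"],s["gripper_force"],s["tcp_pos"],s["contact_force"])
ctrl.movel([*SC,.17]); 
qb=quat(FY+np.pi); ctrl.movep(list(bay(0,-.051,.11)),qb)
s=get_state(); print(s["time"],s["width"],s["contact_force"]); f0=np.array(s["contact_force"])
ctrl.movel(list(bay(0,-.051,.031)),max_speed=.12)
for z in np.arange(.0305,.021,-.0006):
    ctrl.movel(list(bay(0,-.051,z)),max_speed=.05)
    s=get_state(); f=np.array(s["contact_force"])-f0
    if f[2]>4: break
print(z,f,s["tcp_pos"],bay(0,-.051,z),s["time"])
im,d=vision.grab_frame("wrist"); cv2.imwrite("pics/w2.png",im)
E
```

```text
7.0083 0.023700957588263113 59.11530554294586 [ 0.4586171  -0.30564759  0.0313259 ] [-1.32500559  0.39349056  3.46804212]
9.0167 0.02316213982134657 [ 0.48307034 -1.94724662 -1.56808998]
0.0269 [-2.36406989  1.76500864  6.29323672] [ 0.56163492 -0.09757817  0.05732161] [ 0.56160532 -0.09753324  0.0569    ] 11.575
```

View pics/w2.png

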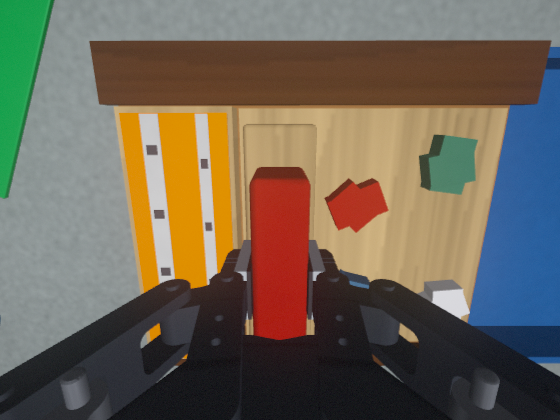

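The block is down on the bed behind all the chips (red chip at (357,205), to its right). Now I sweep.

```bash
python3 - <<'E'
from h import *
ctrl.movel(list(bay(0,-.051,.0275)),max_speed=.05)
for y in (0,.05,.082):
    ctrl.movel(list(bay(0,y,.0275)),max_speed=.07); s=get_state(); print(y,s["contact_force"],s["width"])
ctrl.movel(list(bay(0,.082,.031)),max_speed=.05)
ctrl.movel(list(bay(0,.02,.14)),max_speed=.15); 
s=get_state(); im,d=vision.grab_frame("wrist"); P=cloud("wrist",d,s); cv2.imwrite("pics/w3.png",im); print(s["time"])
for n in("wrist","scene"):
  if n=="scene": im,P,_=grab("scene")
  for t in("chip_red","chip_blue","chip_green","chip_white"):
    m,p,pt=mask(n,t)
    if m is not None:
        Q=np.nanmedian(P[m],0); D=Q-BAY; c,sn=np.cos(FY),np.sin(FY); print(n,t,round(p,2),np.round(pt),np.round([c*D[0]+sn*D[1],-sn*D[0]+c*D[1],Q[2]],3))
E
```

```text
0 [ 0.11355821  0.54101674 -1.85462585] 0.023280732707078776
0.05 [-0.17884421  0.35769803 -2.04353015] 0.023203260031506693
0.082 [ 0.09569682 -0.29623112 -1.20467778] 0.023431472604835468
15.4583
wrist chip_red 0.72 [370. 176.] [-0.018  0.114  0.016]
wrist chip_blue 0.96 [354. 231.] [0.037 0.1   0.024]
wrist chip_green 0.91 [365. 144.] [-0.05   0.107  0.016]
wrist chip_white 0.65 [368. 246.] [0.061 0.117 0.016]
scene chip_red 0.43 [295. 226.] [-0.011  0.117  0.016]
scene chip_blue 0.63 [282. 237.] [0.044 0.102 0.023]
scene chip_green 0.42 [293. 217.] [-0.045  0.11   0.015]
scene chip_white 0.61 [283. 238.] [0.058 0.116 0.017]
```

View pics/w3.png

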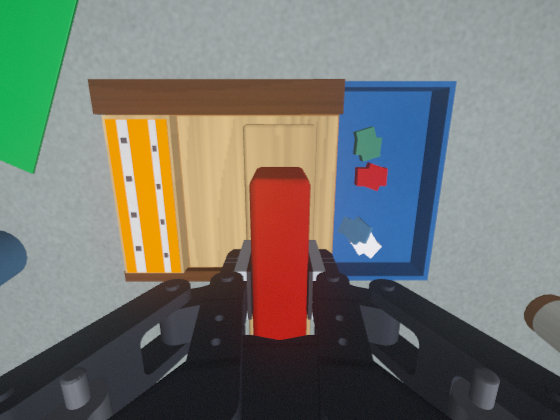

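All four chips are in the tray: green (367,144), red (371,176), blue (357,230) resting partly on white (367,246), and well below bed level. Next: return the block and look at the slat.

```bash
python3 - <<'E'
from h import *
q=quat(SY+np.pi)
ctrl.movep([*MAT,.15],q); f0=np.array(get_state()["contact_force"])
ctrl.movel([*MAT,.034],max_speed=.12)
for z in np.arange(.0335,.028,-.0006):
    ctrl.movel([*MAT,z],max_speed=.05); f=np.array(get_state()["contact_force"])-f0
    if f[2]>3: break
print(z,f)
ctrl.ungrasp(); ctrl.pause(.3); ctrl.movel([*MAT,.14])
s=get_state(); im,d=vision.grab_frame("wrist"); P=cloud("wrist",d,s)
m,p,pt=mask("wrist","scraper"); Q=P[m]; Q=Q[np.isfinite(Q[:,0])]; h=Q[:,2]; print(s["time"],p,rect(Q[(h>.058)][:,:2]),rect(Q[(h>.023)&(h<.033)][:,:2]),np.percentile(h,[50,98]))
ctrl.movep([.39,.30,.22],quat(-.42+np.pi))
s=get_state(); im,d=vision.grab_frame("wrist"); P=cloud("wrist",d,s); cv2.imwrite("pics/w4.png",im); np.savez("w4.npz",im=im,P=P)
m,p,pt=mask("wrist","slat"); Q=P[m]; Q=Q[np.isfinite(Q[:,0])]; h=Q[:,2]
print(s["time"],p,pt,rect(Q[:,:2]),"body",rect(Q[h>.0265][:,:2]),np.percentile(h,[2,50,98]),s["qpos"])
E
```

```text
0.03109999999999999 [-1.47196252  0.12272707  4.13368304]
21.2417 0.8 (array([ 0.4661, -0.3025]), array([0.0953, 0.024 ]), -0.3336) (array([ 0.4664, -0.3025]), array([0.1347, 0.0354]), -0.3413) [0.06294731 0.0648978 ]Traceback (most recent call last):
  File "<stdin>", line 14, in <module>
IndexError: boolean index did not match indexed array along axis 1; size of axis is 420 but size of corresponding boolean axis is 560
```

View pics/w4.png

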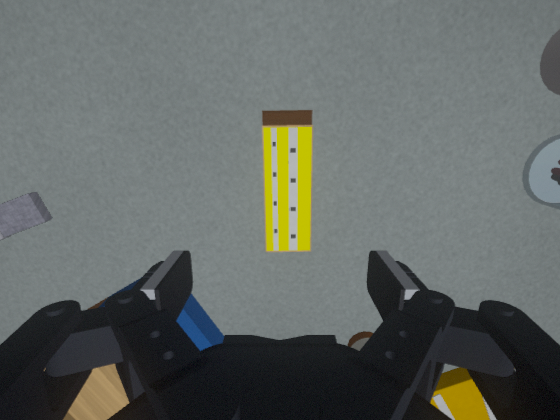

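The scraper stands on the mat, centred. The slat shows squarely at columns 263–312 and rows 110–251, with its tongue at the top (towards the robot). The network missed it, so I segment it by colour.

```bash
python3 - <<'E'
from h import *
z=np.load("w4.npz"); im,P=z["im"],z["P"]
roi=np.zeros(im.shape[:2],bool); roi[95:265,240:335]=1
for nm,lo in(("body",.0265),("all",.0145)):
    m=roi&(P[...,2]>lo); Q=P[m]; print(nm,rect(Q[:,:2]),np.percentile(Q[:,2],[5,50,95]))
print(get_state()["time"])
E
```

```text
body (array([0.4014, 0.3042]), array([0.15 , 0.056]), -0.4088) [0.02935526 0.03068756 0.03203788]
all (array([0.3941, 0.3074]), array([0.166, 0.056]), -0.4088) [0.01767953 0.03055675 0.03200189]
23.6333
```

```bash
cat >> h.py <<'E'
SL=np.array([.4014,.3042]); SLY=-.4088; DZ=.0005
def tcp_for(depth,tz,th,dx=0.,yoff=0.):
    """TCP pose putting tongue tip at (-depth,yoff,tz) of groove mouth with far end raised by th; dx: TCP along slat x from its origin"""
    R=Ro.from_euler("ZY",[FY,-th]).as_matrix()
    return list(bay(-.077-depth,yoff,.005+tz)+R@np.array([dx+.091,0,DZ-.003])), quat(FY+np.pi,th)
E
python3 - <<'E'
from h import *
ctrl.movep([*SL,.10],quat(SLY+np.pi)); ctrl.movel([*SL,.0125],max_speed=.1)
s=get_state(); print(s["tcp_pos"],s["contact_force"])
ctrl.close_gripper(60); s=get_state(); print(s["time"],s["width"],s["gripper_force"])
ctrl.movel([*SL,.17],max_speed=.12)
p,q=tcp_for(-.012,.10,.12); print(p); ctrl.movep(p,q)
s=get_state(); im,d=vision.grab_frame("wrist"); P=cloud("wrist",d,s); cv2.imwrite("pics/w5.png",im); np.savez("w5.npz",im=im,P=P,pos=s["tcp_pos"])
print(s["time"],s["tcp_pos"],s["width"],s["contact_force"])
E
```

```text
[0.40176823 0.30450378 0.01310779] [0.50629884 1.01398283 0.38075171]
25.6083 0.05444867068037406 63.12960147857666
[np.float64(0.5809604448082999), np.float64(-0.043829996439910174), np.float64(0.143411789273657)]
28.5333 [ 0.58090055 -0.04231091  0.14331373] 0.05461132133052084 [ 0.30499603  0.16043103 -1.71459152]
```

View pics/w5.png

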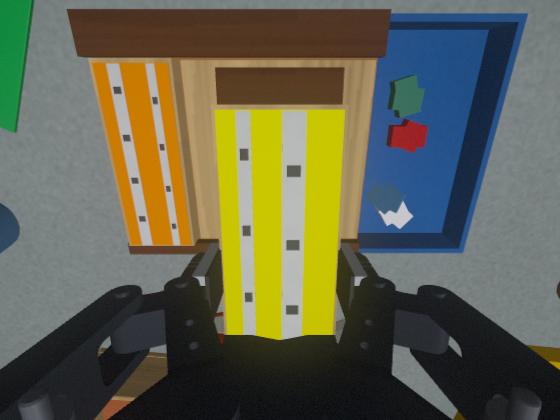

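The slat is held square and centred over the bay (body columns 216–344, tongue at rows 68–105). I check its actual pose in the hand from the depth.

```bash
python3 - <<'E'
from h import *
z=np.load("w5.npz"); im,P=z["im"],z["P"]
c,s=np.cos(FY),np.sin(FY); Rb=np.array([[c,s,0],[-s,c,0],[0,0,1]])
B=(P-BAY)@Rb.T
hsv=cv2.cvtColor(im,cv2.COLOR_BGR2HSV)
roi=np.zeros(im.shape[:2],bool); roi[108:330,212:350]=1
m=roi&(B[...,2]>.08); Q=B[m]
A=np.c_[Q[:,:2],np.ones(len(Q))]; co=np.linalg.lstsq(A,Q[:,2],rcond=None)[0]; print("plane slope x,y",co[:2])
t=np.zeros_like(roi); t[60:107,205:355]=1; T=B[t&(B[...,2]>.06)]
print("tongue x",np.percentile(T[:,0],[.5,99]),"y",np.percentile(T[:,1],[.5,50,99.5]),rect(T[:,:2]))
e=T[T[:,0]<np.percentile(T[:,0],8)]; print("tip top z",np.median(e[:,2]))
print("expected tip: x -.065, center z .105, top ~.108")
print("body y",np.percentile(Q[:,1],[.5,99.5]),"x min",np.percentile(Q[:,0],.5),rect(Q[:,:2]))
E
```

```text
plane slope x,y [0.13594659 0.01068426]
tongue x [-0.06571067 -0.05095855] y [-0.02656284  0.00095083  0.02883431] (array([-0.0583,  0.0012]), array([0.0563, 0.0149]), -1.5701)
tip top z 0.10672961259148558
expected tip: x -.065, center z .105, top ~.108
body y [-0.0267514   0.02949641] x min -0.04988998579575763 (array([0.0024, 0.0015]), array([0.1056, 0.067 ]), 0.0051)
```

```bash
python3 - <<'E'
from h import *
th=.10
p,q=tcp_for(-.010,.06,th); ctrl.movel(p,q); p,q=tcp_for(-.010,.0,th); ctrl.movel(p,q,max_speed=.08)
ctrl.pause(.2); f0=np.array(get_state()["contact_force"]); print("f0",f0)
u=np.array([np.cos(FY),np.sin(FY),0])
for d in np.r_[np.arange(-.006,.008,.004),np.arange(.008,.0181,.001)]:
    p,q=tcp_for(d,.0,th); ctrl.movel(p,q,max_speed=.05); f=np.array(get_state()["contact_force"])-f0
    print(round(d,4),f.round(1),end=" | ")
    if f@u>6 or abs(f[2])>10: break
s=get_state(); print(s["time"])
im,d=vision.grab_frame("wrist"); P=cloud("wrist",d,s); cv2.imwrite("pics/w6.png",im); np.savez("w6.npz",im=im,P=P)
im,d=vision.grab_frame("side"); cv2.imwrite("pics/s6.png",cv2.resize(im[150:300,180:400],None,fx=3,fy=3))
E
```

```text
f0 [-0.16353664 -0.5887669  -1.48831448]
-0.006 [-0.4  0.  -0.7] | -0.002 [ 0.8 -0.1 -0.3] | 0.002 [ 0.5  0.7 -0.1] | 0.006 [0.1 0.5 0.3] | 0.008 [ 0.4  0.5 -0.1] | 0.009 [-1.1  1.1 -0.1] | 0.01 [-0.3  0.3 -0. ] | 0.011 [ 0.8  0.3 -0.8] | 0.012 [0.8 0.3 0.6] | 0.013 [0.3 0.3 0.6] | 0.014 [-0.2  0.   0.7] | 0.015 [ 1.8  0.8 -0.7] | 0.016 [ 5.1  1.5 -1. ] | 0.017 [ 6.7  1.5 -0.9] | 33.6083
```

View pics/w6.png

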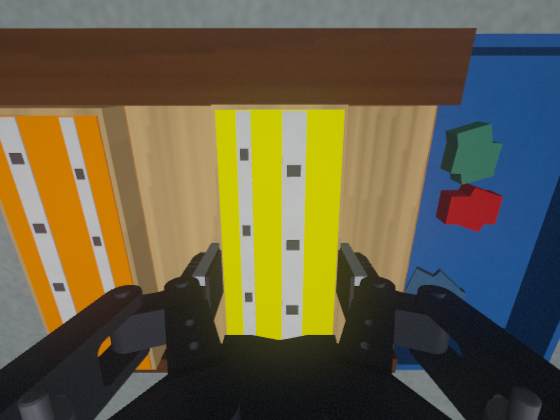

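The tongue is hidden under the rail and the body meets the rail's face at row 105 with the slat square. The force rise at about 16 mm confirms it. Next I lower the far end.

```bash
python3 - <<'E'
from h import *
f0=np.array([-.16,-.59,-1.49]); n=0
for th in np.r_[np.arange(.09,-.001,-.015),-.008,-.015]:
    k=(.10-th)/.115; p,q=tcp_for(.016,-.001*k,th); ctrl.movel(p,q,max_speed=.04)
    s=get_state(); f=np.array(s["contact_force"])-f0; print(round(th,3),f.round(1),np.round(s["wrist_torque"],1),end=" | ")
    if np.abs(f).max()>18: print("STOP"); break
s=get_state(); im,d=vision.grab_frame("wrist"); P=cloud("wrist",d,s); cv2.imwrite("pics/w7.png",im)
c,sn=np.cos(FY),np.sin(FY); B=(P-BAY)@np.array([[c,sn,0],[-sn,c,0],[0,0,1]]).T
Q=B[115:320,222:330].reshape(-1,3); Q=Q[np.isfinite(Q[:,0])&(Q[:,2]>.012)]; A=np.c_[Q[:,:2],np.ones(len(Q))]; co=np.linalg.lstsq(A,Q[:,2],rcond=None)[0]; print("\nplane",co,s["time"])
E
```

```text
0.09 [4.5 1.1 2. ] [ 0.3 -1.  -0. ] | 0.075 [6.  1.8 1.8] [ 0.1 -1.  -0. ] | 0.06 [5.3 2.1 2.3] [ 0.2 -0.9 -0. ] | 0.045 [5.7 1.5 2.1] [ 0.2 -0.9 -0. ] | 0.03 [4.6 2.9 2.6] [ 0.2 -0.9  0. ] | 0.015 [5.1 1.5 1.8] [ 0.3 -0.9 -0. ] | 0.0 [4.9 1.8 0.6] [ 0.3 -1.  -0. ] | -0.008 [1.9 2.1 7.5] [ 0.5 -0.7  0. ] | -0.015 [ 1.6  2.6 15.1] [ 0.6 -0.3  0. ] | 
plane [0.00148638 0.00051282 0.01874347] 35.9583
```

The slat is flat, with its top 18.7 mm above the bed and the bed carrying it. I release and check.

```bash
python3 - <<'E'
from h import *
ctrl.ungrasp(); ctrl.pause(.2)
p=np.array(get_state()["tcp_pos"]); ctrl.movel(list(p+[0,0,.14]),max_speed=.12); ctrl.pause(.3)
s=get_state(); im,d=vision.grab_frame("wrist"); P=cloud("wrist",d,s); cv2.imwrite("pics/w8.png",im)
c,sn=np.cos(FY),np.sin(FY); B=(P-BAY)@np.array([[c,sn,0],[-sn,c,0],[0,0,1]]).T
hsv=cv2.cvtColor(im,cv2.COLOR_BGR2HSV); y=(hsv[...,0]>24)&(hsv[...,0]<34)&(hsv[...,1]>200)&(abs(B[...,0])<.1)&(abs(B[...,1])<.07)
Q=B[y]; co=np.linalg.lstsq(np.c_[Q[:,:2],np.ones(len(Q))],Q[:,2],rcond=None)[0]
print(s["time"],rect(Q[:,:2]),"plane",co)
im,P,_=grab("scene")
for t in("scraper","chip_red","chip_blue","chip_green","chip_white"):
    m,pp,pt=mask("scene",t)
    if m is not None: print(t,round(pp,2),(np.nanmedian(P[m],0)).round(3))
E
```

```text
38.2417 (array([-0.0026, -0.0002]), array([0.1452, 0.0526]), -0.0001) plane [0.00194084 0.00042818 0.01855996]
scraper 0.82 [ 0.481 -0.295  0.032]
chip_blue 0.54 [0.591 0.061 0.027]
chip_green 0.54 [0.5   0.057 0.016]
chip_white 0.68 [0.59  0.061 0.025]
```

View pics/w8.png

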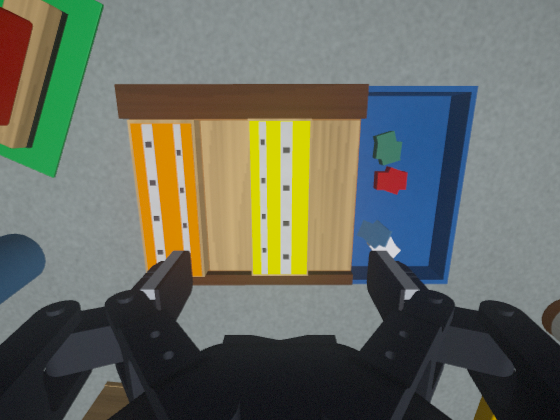

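The slat lies flat and square between rail and sill (columns 250–310, rows 120–275). The chips are in the tray, the scraper is on its mat and the arm is clear, so I hand the job in.

```bash
python3 -c "
from h import *
print(ticket.close_job())"
```

```text
the job is handed in; nothing more can be done
None
```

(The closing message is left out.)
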